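Latch the small toolbox and lift it level for hand-over

ROBOT

A 6-joint arm with a two-finger parallel gripper is mounted at the origin on the work surface. World frame = base frame: x ahead of the robot, y to its left, z up, the work surface at z = 0. Lengths are in m, angles in rad, forces in N, time in s.
With the tool pointing down it reaches from about 0.35 to 0.875 m from the base axis. Payload 4.2 kg.
Tool frame: the origin (TCP) lies on the centre line of the jaws, within the pads' length; the fingertips stand 11 mm ahead of it and the grasp point (between the pads) lies 8 mm behind it (tcp_to_tips is the distance from the TCP to the fingertips, in m); z points along the fingers, y is the line along which they close (so a half turn about z gives the same grasp; the last joint's range is limited). The gripper opens to 85 mm and grips with 20 to 120 N. Pads are 22 mm wide; open, the fingers measure 114 mm over their backs; the gripper's body (76 mm by 85 mm) begins 54 mm behind the grasp point. The pads swing forward as they close: fully open they stand 13 mm farther back than shut.
Start: joints at [-1.051, 0.385, 0.008, 0, -1.194, -0.259], TCP at [0.161, -0.604, 0.242] pointing down, gripper open.
Joint ranges: [-3.14, 3.14], [-1.21, 2.06], [-1.07, 1.41], [-3.16, 2.05], [-2.99, -0.16], [-3.1, 3.1]. Speed limits (rad/s): [2.79, 2.79, 3.14, 3.14, 3.14, 3.14].

INTERFACE

Orientations are given as a unit quaternion [x, y, z, w].
In Python, from station import read_state, capture, camera_params, hand_in, tcp_to_tips gives the robot as it stands.
- The arm moves only by the tool send_rows, never from a script. Its argument "increments" is a list of rows, each an object of numbers: "tx", "ty", "tz": the shift along the tool's x, y, z in mm; "spin": the turn about the tool's z in rad. In form: [{"tx": .., "ty": .., "tz": .., "spin": ..}, ...]. A call has 1 to 5 rows; each row shifts and turns the commanded pose from where the row before left it, along the tool's axes as they then stand; what a row does not reach is not made up. A row lasts 1/10 s, in which the tool goes at most 50 mm and 8.59 degrees, less where a joint would pass 70% of its speed; a pose out of reach is approached as far as the arm can. A call is refused whole if a number of a shift passes 50 or a number of a turn 0.15, either way. A call with a gripper value outside its range is refused whole. "gripper" is the closure, from -1 (fully open) to 1 (shut), set as the call begins (left out, the last holds). The fingers move at their own pace and stop on an object; "newtons" is the grip in N (left out, the last holds). Time passes only in rows, so rows that do not move let the fingers close. It gives the time, the measured TCP pose, the force, the opening and the grip force at its end, in the units of the state.
- read_state(): the state, without advancing time (a new reading comes with each control period).
- capture(name): name is "scene" or "top" or "wrist"; returns the picture (400x640x3 uint8, blue, green, red); there is no depth.
- camera_params(name): a dict with "camera_matrix" (3x3 intrinsics, pixels), "position" and "attitude" of the camera in the world. Camera axes: x right, y up, looking along -z (the intrinsics and any distortion apply to the point x, -y, -z); pixel columns grow to the right and rows downward; lengths in m; the calibration is good to about 2 mm. A picture is of the moment at which its call begins: read the wrist's pose just before it. camera_params takes no time and is no camera call; for the wrist camera it gives the pose at the moment of the call.
- hand_in(): hands the job in; it is judged then, once.
The state is a dict: "time_s": time; "joints": joint angles; "joint_velocities": joint speeds; "effort": joint torques, N m; "position": TCP position; "orientation": TCP orientation; "wrist_force": force on the tool from outside, world axes, zero at the start; "ft_torque": the same for the moment, N m; "finger_gap": finger opening in m; "finger_force": force on a finger pad.
Only numpy, scipy, OpenCV 4.12 (cv2) and the standard library are available. Lean on these libraries where they do the work, as an engineer would, in place of code of your own. Each camera call takes 0.05 s, during which the arm holds its last target. There are 200 camera calls.

TASK

The small toolbox in the middle of the bench is packed and shut, but the metal latch on its front still stands open: flip the latch down and press it fully home against the front of the box. Then take the box by the handle on its lid, lift it straight up about 10 cm clear of the bench, keeping it level all the way with the lid shut so that the sorted parts inside stay in order, and hold it there level and still for me to take: finish while holding it, do not set it down. Leave the other things on the bench where they stand.

Things in the scene. Friction and masses are not known exactly. Their poses are not given: they have to be found in the camera images.
- toolbox: small hand toolbox standing loose on the bench: black tub, shut grey lid, 156 deep (x) x 306 long (y) x 126 mm high, 177 with the handle; about 0.6 to 0.9 kg, evenly loaded, weight centred under the handle. Origin: centre of the underside, at bench height at the start. Own axes: x front to back (the latch is on the -x side, which roughly faces the robot), y along the length, z up.
- handle (a point): centre of the handle bar, a rigid black arch on the lid, 168 mm above the toolbox's underside, over its centre. The bar lies along the toolbox's y, 22 mm wide (x) and 18 mm high; free over 100 mm between its posts, with 33 mm of air between its underside and the lid.
- latch_hinge (a point): middle of the latch's hinge pin on the lid's front edge: in the toolbox's frame x = -82, y = 0, z = 105 mm; the pin lies along the toolbox's y.
- latch_tab (a point): outer face of the latch's free end, 61 mm from the pin. Bare metal clasp 44 mm wide (y): a 4 mm plate, outer face 16 mm out from the pin, with a tab at its end flared 5 mm outwards and inside it a hook that catches under the black moulded catch on the tub. Shut, the plate hangs upright before the tub: in the toolbox's frame outer face at x = -98, from z = 109 down to 36 mm.
- latch (a joint): latch angle, rad: 0 = fully home, hook under the catch; grows as the free end swings out and up; 1.57 = plate level, sticking out to the front; stop at 1.6. Starts at 0.8 to 1.55. Stiff (0.05 N m: about 1 N at its end), stays where it is left, no spring or snap. It holds the lid down only within about 0.1 of home.
- lid (a joint): lid angle, rad, about its hinge along the toolbox's back edge (x = +78, z = 95 mm): 0 = shut, grows as the front rises. With the latch open the lid lifts freely, and the handle is on the lid; with the latch home it has about 1.5 mm of play at the front.
- table: the bench, light wood, top at z = 0.
- tape_roll: roll of clear packing tape lying flat, 104 mm across, 48 mm high; to be left alone. Origin: centre of the underside.
- spray_can: green aerosol can with a white cap, 66 mm across, 184 mm tall, standing; to be left alone. Origin: centre of the underside.
- screw_jar: glass jar with a steel cap, 72 mm across, 95 mm tall; to be left alone. Origin: centre of the underside.
- tape_measure: yellow and black pocket tape measure, 68 x 40 x 62 mm high; to be left alone. Origin: centre of the underside.
- screwdriver: screwdriver 190 mm long, lying on the bench; to be left alone. Origin: under its middle.
- screw_carton: small cardboard carton of screws, 75 x 95 x 55 mm high; to be left alone. Origin: centre of the underside.

How it is judged:
On the way, in this order (a step that is already met when the one before it is completed fails the run):
1. the latch is pressed home while the box stands on the bench with its lid shut (value of joint latch below 0.08 rad and value of joint lid below 0.04 rad and height (world z) of toolbox below 0.01 m), for 0.2 s.
2. the box is up off the bench, level, latched and shut (height (world z) of toolbox above 0.06 m and angle between toolbox's own z axis and vertical below 0.12 rad and value of joint latch below 0.1 rad and value of joint lid below 0.05 rad), for 0.2 s.
At the end, for the whole second after the job is handed in: The toolbox hangs from the fingers, underside 60 to 150 mm above the bench, within 200 mm of where it stood, level within 7 degrees, still (under 30 mm/s, 0.15 rad/s), latch home (under 0.10 rad), lid shut (under 0.05 rad), touching neither bench nor other things (all of step 2 and height (world z) of toolbox below 0.15 m and distance of toolbox from where it was at the start of the episode below 0.2 m and linear speed of toolbox below 0.03 m/s and angular speed of toolbox below 0.15 rad/s and contact force between toolbox and the fingers above 3 N and contact force between toolbox and table below 0.1 N and contact force between toolbox and tape_roll below 0.1 N and contact force between toolbox and spray_can below 0.1 N and contact force between toolbox and screw_jar below 0.1 N and contact force between toolbox and tape_measure below 0.1 N and contact force between toolbox and screwdriver below 0.1 N and contact force between toolbox and screw_carton below 0.1 N); the arm keeps its last pose, push and grip.
It fails at once if the box is tipped more than 15 degrees (angle between toolbox's own z axis and vertical above 0.26 rad).
It fails at once if the lid comes open (value of joint lid above 0.15 rad).
It fails at once if another thing on the bench is moved by more than 30 mm (distance of any of tape_roll, spray_can, screw_jar, tape_measure, screwdriver, screw_carton from where it was at the start of the episode above 0.03 m).
It also fails if it takes over 51 s, if anything falls off the work surface, if the arm or the gripper's body presses on something with over 40 N, if the wrist force passes 120 N, or if a joint passes its speed limit or range.

## Working session

There is one attempt and no reset: what is moved stays moved. The work goes in short steps, Python scripts to look and compute and a tool call to move; the robot and the scene stay as the last step left them, time stands still between calls to the robot, and variables do not carry over. Pictures are saved under pics/ and viewed, at most 13 in all, crops included, and the job is handed in when it is done.

Besides the shell and the picture viewer there is one more tool, called as a command line: name --argument value ..., lists and objects as JSON in quotes. send_rows: Moves the arm, as the interface text tells. Its arguments: {"type":"object","properties":{"increments":{"type":"array"},"gripper":{"type":"number"},"newtons":{"type":"number"}},"required":["increments"]}

```bash
mkdir -p pics; ls; python3 - <<'E'
from station import *
import cv2,numpy as np
print(read_state())
for n in ("scene","top"):
    im=capture(n); cv2.imwrite(f"pics/{n}0.png",im); print(n,camera_params(n))
E
```

```text
pics
{'time_s': 0.0, 'joints': array([-1.05137165e+00,  3.85601403e-01,  6.60912620e-03, -5.08541317e-04,
       -1.19402460e+00, -2.58621022e-01]), 'joint_velocities': array([-0.00074819,  0.00073996,  0.00054543, -0.00033541, -0.00032708,
        0.00087183]), 'effort': array([ 5.45842631e-04, -3.92288196e+01,  1.88401741e+01,  4.18631718e+00,
       -4.61119358e-03, -2.59959904e-06]), 'position': array([ 0.16104459, -0.60330297,  0.24118655]), 'orientation': array([-1.29939469e-01,  9.91521279e-01,  1.11695122e-03, -2.02436908e-04]), 'wrist_force': array([-0.0059782 , -0.10429024, -0.73041707]), 'ft_torque': array([ 0.06357766, -0.00162027,  0.01218899]), 'finger_force': 0.0, 'finger_gap': 0.08555236851537253}
scene {'camera_matrix': array([[388.83333179,   0.        , 314.85095011],
       [  0.        , 388.83333179, 204.68855226],
       [  0.        ,   0.        ,   1.        ]]), 'position': array([ 0.83187895, -0.60312838,  0.8551186 ]), 'attitude': array([0.36734668, 0.08227797, 0.19658715, 0.90533985])}
top {'camera_matrix': array([[474.85883772,   0.        , 310.62438044],
       [  0.        , 474.85883772, 200.13374358],
       [  0.        ,   0.        ,   1.        ]]), 'position': array([0.4794982 , 0.04071925, 1.0491481 ]), 'attitude': array([-0.02652071,  0.02393402,  0.71531803, -0.69788533])}
```

View pics/scene0.png

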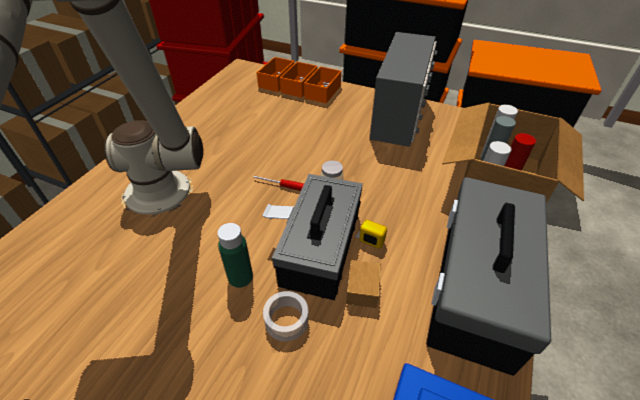

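View pics/top0.png

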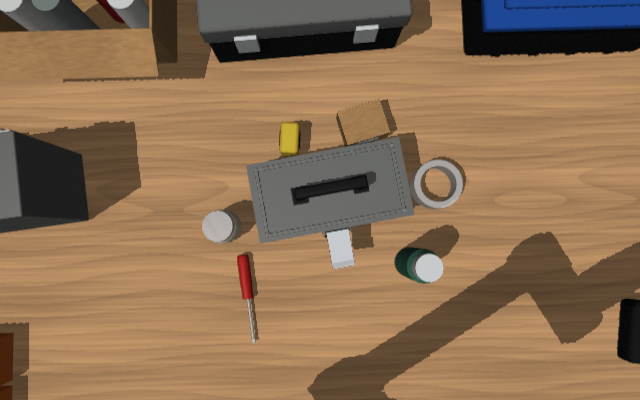

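The top view shows the toolbox lid with corners near (248,166), (400,138), (413,213) and (262,242). The handle is near (331,188), and the light latch sticks out from (338,231) to (343,266). The can (428,266), tape roll (438,183), jar (220,226), carton (364,122) and tape measure (290,138) all stand close to it.

```bash
cat > h.py <<'E'
import numpy as np, cv2
from scipy.spatial.transform import Rotation as R
from station import *
def ray(n,uv,P=None):
    P=P or camera_params(n); K=P["camera_matrix"]
    d=np.linalg.inv(K)@[uv[0],uv[1],1.]; d=np.array([d[0],-d[1],-d[2]])
    return P["position"],R.from_quat(P["attitude"]).apply(d)
def onplane(n,uv,z,P=None):
    o,d=ray(n,uv,P); return o+d*(z-o[2])/d[2]
def proj(n,p,P=None):
    P=P or camera_params(n); c=R.from_quat(P["attitude"]).inv().apply(np.asarray(p)-P["position"])
    q=P["camera_matrix"]@[c[0],-c[1],-c[2]]; return q[:2]/q[2]
def tool_delta(target,yaw_ybox=None):
    s=read_state(); r=R.from_quat(s["orientation"])
    return r.inv().apply(np.asarray(target)-s["position"])*1000
E
python3 - <<'E'
from h import *
im=cv2.imread("pics/top0.png"); hsv=cv2.cvtColor(im,cv2.COLOR_BGR2HSV)
m=((hsv[...,1]<45)&(hsv[...,2]>60)&(hsv[...,2]<150)).astype(np.uint8)
m=cv2.morphologyEx(m,cv2.MORPH_OPEN,np.ones((7,7)))
n,l,st,c=cv2.connectedComponentsWithStats(m); k=l[160,320] if l[160,320] else l[210,340]
cs,_=cv2.findContours((l==k).astype(np.uint8),0,2); cc=max(cs,key=cv2.contourArea)
rc=cv2.minAreaRect(cc); b=cv2.boxPoints(rc); print("rect",b.round(1),st[k])
w=np.array([onplane("top",p,.126) for p in b]); print(w.round(4)); print("sides",np.linalg.norm(np.roll(w,-1,0)-w,axis=1).round(4),"centre",w.mean(0).round(4))
def info(name,mask,z,x0,y0,x1,y1):
    mm=np.zeros_like(m);mm[y0:y1,x0:x1]=mask[y0:y1,x0:x1]
    cs,_=cv2.findContours(mm,0,2);c=max(cs,key=cv2.contourArea);r=cv2.minAreaRect(c)
    print(name,np.round(r[0],1),np.round(r[1],1),r[2],onplane("top",r[0],z).round(4)); return cv2.boxPoints(r)
bb=info("handle",(hsv[...,2]<50).astype(np.uint8),.175,275,165,385,212)
lb=info("latch",((hsv[...,1]<60)&(hsv[...,2]>165)).astype(np.uint8),.115,315,225,365,285); print(lb)
info("cap",((hsv[...,1]<60)&(hsv[...,2]>165)).astype(np.uint8),.184,400,240,460,300)
E
```

```text
rect [[244.1 165.3]
 [397.8 134.2]
 [414.1 214.8]
 [260.4 245.9]] [  247   138   166   104 11104]
[[ 0.6172  0.1721  0.126 ]
 [ 0.6713 -0.1313  0.126 ]
 [ 0.512  -0.1571  0.126 ]
 [ 0.4591  0.1427  0.126 ]]
sides [0.3082 0.1614 0.3044 0.1609] centre [0.5649 0.0066 0.126 ]
handle [329.7 189.1] [17.3 76.7] 79.04593658447266 [0.5617 0.0073 0.175 ]
latch [340.2 248.8] [36.6 22.2] 79.69515228271484 [ 0.4494 -0.0123  0.115 ]
[[326.056   232.808  ]
 [347.87997 228.84001]
 [354.42398 264.83203]
 [332.6     268.8    ]]
cap [429.1 267.8] [27.6 27.2] 14.03624439239502 [ 0.4136 -0.1677  0.184 ]
```

send_rows --increments '[{"tx": -20, "ty": 20, "tz": -10}, {"tx": -29, "ty": 35, "tz": -10}, {"tx": -29, "ty": 35}, {"tx": -29, "ty": 35}, {"tx": -29, "ty": 35}]' --gripper 1 --newtons 60

```text
invalid input at $.increments[0]: expected keys tx, ty, tz, spin
```

send_rows --increments '[{"tx": -29, "ty": 35}, {"tx": -29, "ty": 35}, {"tx": -29, "ty": 35}, {"tx": -29, "ty": 35}, {"tx": -29, "ty": 35}]'

```text
invalid input at $.increments[0]: expected keys tx, ty, tz, spin
```

send_rows --increments '[{"tx": -29, "ty": 35}, {"tx": -29, "ty": 35}, {"tx": -29, "ty": 35}, {"tx": -20, "ty": 30}, {"spin": -0.1}]'

```text
invalid input at $.increments[0]: expected keys tx, ty, tz, spin
```

send_rows --increments '[{"spin": -0.14}, {"spin": -0.14}, {"spin": -0.14}, {"spin": -0.14}, {"spin": -0.14}]'

```text
invalid input at $.increments[0]: expected keys tx, ty, tz, spin
```

send_rows --increments '[{"spin": -0.14}, {"spin": -0.14}, {"spin": -0.14}, {"spin": -0.14}, {"spin": -0.12}]'

```text
invalid input at $.increments[0]: expected keys tx, ty, tz, spin
```

```bash
cat >> h.py <<'E'
C=np.array([.5635,.0068,0]); YAW=.176; RB=R.from_euler('z',YAW)
def st():
    s=read_state(); r=R.from_quat(s["orientation"]).as_matrix()
    p=RB.inv().apply(s["position"]-C)*1000
    print("t",round(s["time_s"],2),"box-frame TCP",p.round(1),"yaw err of tool y vs -x",round(np.angle(np.exp(1j*(np.arctan2(r[1,1],r[0,1])-YAW-np.pi))),3),"F",s["wrist_force"].round(1),"gap",round(s["finger_gap"],4),"ff",round(s["finger_force"],1))
E
python3 - <<'E'
from h import *
st(); print(read_state()["joints"].round(2),tcp_to_tips)
P=camera_params("wrist"); im=capture("wrist"); cv2.imwrite("pics/w1.png",im)
for p in [(-82,0,105),(-82,0,126),(0,0,177),(-151,0,121)]:
    print(p,proj("wrist",C+RB.apply(np.array(p)/1000),P).round(0))
E
```

```text
t 0.1 box-frame TCP [-503.1 -530.3  241.3] yaw err of tool y vs -x -1.486 F [-0.1  0.2  0.4] gap 0.0855 ff 0.0
[-1.05  0.39  0.01 -0.   -1.19 -0.26] 0.011
(-82, 0, 105) [705. 541.]
(-82, 0, 126) [724. 564.]
(0, 0, 177) [742. 668.]
(-151, 0, 121) [747. 522.]
```

View pics/w1.png

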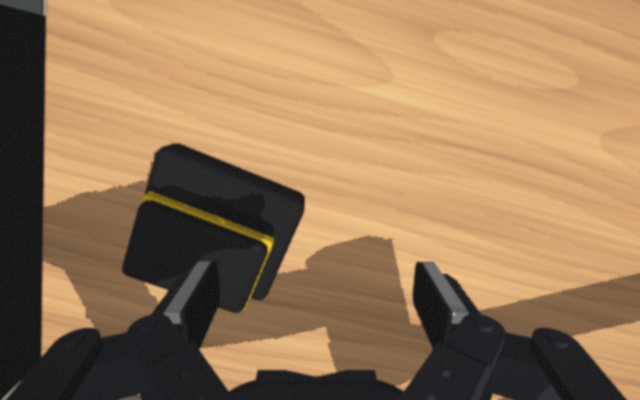

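All of those calls were refused because every row needs all four keys, so the arm hasn't moved. The wrist picture shows only the bench below the start pose, with a black and yellow block near (215,225). I'll send the moves again with full rows.

send_rows --increments '[{"tx": -20, "ty": 20, "tz": -10, "spin": 0}, {"tx": -29, "ty": 35, "tz": -10, "spin": 0}, {"tx": -29, "ty": 35, "tz": 0, "spin": 0}, {"tx": -29, "ty": 35, "tz": 0, "spin": 0}, {"tx": -29, "ty": 35, "tz": 0, "spin": 0}]' --gripper 1 --newtons 60

```text
time_s: 0.65
position: [0.2516, -0.4125, 0.2621]
orientation: [-0.13, 0.992, 0.0, 0.0]
wrist_force: [1.6, -0.4, 0.5]
finger_gap: 0.0123
finger_force: 0.0
```

send_rows --increments '[{"tx": -29, "ty": 35, "tz": 0, "spin": 0}, {"tx": -29, "ty": 35, "tz": 0, "spin": 0}, {"tx": -29, "ty": 35, "tz": 0, "spin": 0}, {"tx": -29, "ty": 35, "tz": 0, "spin": 0}, {"tx": -29, "ty": 35, "tz": 0, "spin": 0}]'

```text
time_s: 1.15
position: [0.3464, -0.2059, 0.2624]
orientation: [-0.13, 0.992, -0.0, 0.0]
wrist_force: [0.7, -0.5, -0.1]
finger_gap: -0.0002
finger_force: 0.0
```

send_rows --increments '[{"tx": -29, "ty": 35, "tz": 0, "spin": 0}, {"tx": -29, "ty": 35, "tz": 0, "spin": 0}, {"tx": -29, "ty": 35, "tz": 0, "spin": 0}, {"tx": -20, "ty": 30, "tz": 0, "spin": 0}, {"tx": 0, "ty": 0, "tz": 0, "spin": -0.1}]'

```text
time_s: 1.65
position: [0.4161, -0.0466, 0.2622]
orientation: [-0.183, 0.983, 0.0, 0.0]
wrist_force: [0.6, -1.4, -0.5]
finger_gap: -0.0003
finger_force: 0.0
```

send_rows --increments '[{"tx": 0, "ty": 0, "tz": 0, "spin": -0.14}, {"tx": 0, "ty": 0, "tz": 0, "spin": -0.14}, {"tx": 0, "ty": 0, "tz": 0, "spin": -0.14}, {"tx": 0, "ty": 0, "tz": 0, "spin": -0.14}, {"tx": 0, "ty": 0, "tz": 0, "spin": -0.14}]'

```text
time_s: 2.15
position: [0.4146, -0.0497, 0.2621]
orientation: [-0.508, 0.861, 0.0, -0.0]
wrist_force: [-0.5, 0.2, 1.2]
finger_gap: 0.0004
finger_force: 0.0
```

send_rows --increments '[{"tx": 0, "ty": 0, "tz": 0, "spin": -0.14}, {"tx": 0, "ty": 0, "tz": 0, "spin": -0.14}, {"tx": 0, "ty": 0, "tz": 0, "spin": -0.14}, {"tx": 0, "ty": 0, "tz": 0, "spin": -0.14}, {"tx": 0, "ty": 0, "tz": 0, "spin": -0.12}]'

```text
time_s: 2.65
position: [0.4146, -0.0497, 0.2621]
orientation: [0.766, -0.643, -0.0, 0.0]
wrist_force: [-0.5, 0.2, -0.3]
finger_gap: 0.0005
finger_force: 0.0
```

```bash
python3 - <<'E'
from h import *
st(); print(read_state()["joints"].round(2),tcp_to_tips)
P=camera_params("wrist"); im=capture("wrist"); cv2.imwrite("pics/w2.png",im)
for p in [(-82,0,105),(-82,0,126),(0,0,177),(-151,0,121)]:
    print(p,proj("wrist",C+RB.apply(np.array(p)/1000),P).round(0))
E
```

```text
t 2.65 box-frame TCP [-156.5  -29.6  262.1] yaw err of tool y vs -x -0.001 F [-0.5  0.2 -0.3] gap 0.0005 ff 0.0
[ 0.27  0.01 -0.43 -0.   -1.14 -0.1 ] 0.011
(-82, 0, 105) [233. 212.]
(-82, 0, 126) [227. 221.]
(0, 0, 177) [ 93. 248.]
(-151, 0, 121) [308. 219.]
```

View pics/w2.png

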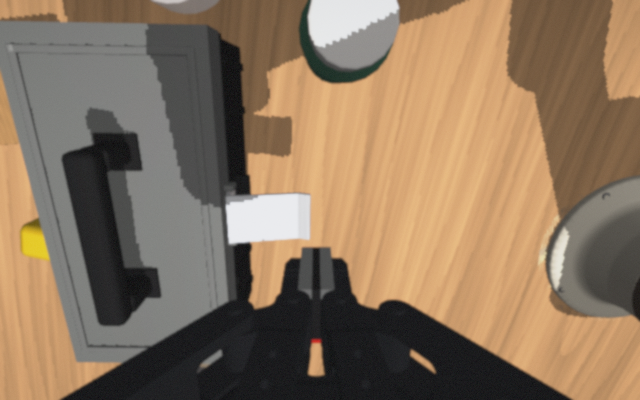

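The wrist view shows the latch plate from (228,222) to its tab at (305,217), close to the computed (308,219), and the can at (352,35). The box pose holds. Next I'll go above the plate and press down.

send_rows --increments '[{"tx": -15, "ty": -14, "tz": 20, "spin": 0}, {"tx": -15, "ty": -14, "tz": 30, "spin": 0}, {"tx": 0, "ty": 0, "tz": 35, "spin": 0}, {"tx": 0, "ty": 0, "tz": 30, "spin": 0}, {"tx": 0, "ty": 0, "tz": 0, "spin": 0}]'

```text
time_s: 3.2
position: [0.4343, -0.016, 0.1438]
orientation: [0.764, -0.645, -0.003, 0.004]
wrist_force: [-0.2, -0.1, -0.7]
finger_gap: 0.0002
finger_force: 0.0
```

send_rows --increments '[{"tx": 0, "ty": 0, "tz": 6, "spin": 0}, {"tx": 0, "ty": 0, "tz": 6, "spin": 0}, {"tx": 0, "ty": 0, "tz": 6, "spin": 0}, {"tx": 0, "ty": 0, "tz": 6, "spin": 0}, {"tx": 0, "ty": 0, "tz": 4, "spin": 0}]'

```text
time_s: 3.7
position: [0.4374, -0.0154, 0.1193]
orientation: [0.765, -0.645, 0.0, -0.0]
wrist_force: [-1.5, 0.6, 0.3]
finger_gap: -0.0001
finger_force: 0.7
```

```bash
python3 - <<'E'
from h import *
st()
im=capture("wrist"); cv2.imwrite("pics/w3.png",im)
E
```

```text
t 3.7 box-frame TCP [-128.     0.2  119.3] yaw err of tool y vs -x -0.006 F [-1.5  0.6  0.3] gap -0.0001 ff 0.7
```

View pics/w3.png

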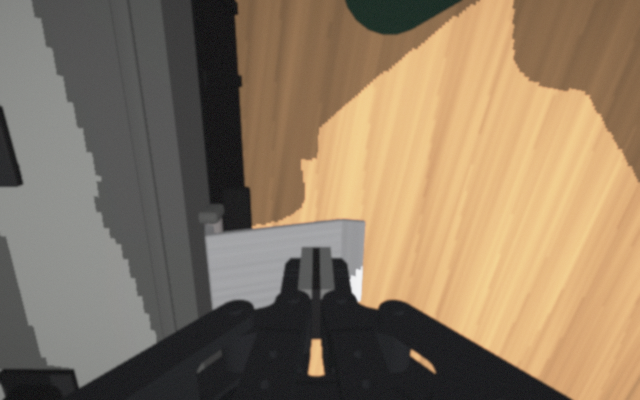

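The wrist view shows the fingertips on the middle of the plate, at about (315,270) with the plate spanning columns 207–363. I'll keep pressing down.

send_rows --increments '[{"tx": 0, "ty": 0, "tz": 5, "spin": 0}, {"tx": 0, "ty": 0, "tz": 5, "spin": 0}, {"tx": 0, "ty": 0, "tz": 5, "spin": 0}, {"tx": 0, "ty": 0, "tz": 5, "spin": 0}, {"tx": 0, "ty": 0, "tz": 0, "spin": 0}]'

```text
time_s: 4.25
position: [0.4369, -0.0155, 0.0985]
orientation: [0.765, -0.645, -0.001, 0.001]
wrist_force: [0.1, -0.7, 0.3]
finger_gap: 0.0004
finger_force: 0.0
```

send_rows --increments '[{"tx": 0, "ty": 0, "tz": 5, "spin": 0}, {"tx": 0, "ty": 0, "tz": 5, "spin": 0}, {"tx": 0, "ty": 0, "tz": 6, "spin": 0}, {"tx": 0, "ty": 0, "tz": 6, "spin": 0}, {"tx": 0, "ty": 0, "tz": 0, "spin": 0}]'

```text
time_s: 4.75
position: [0.4367, -0.0156, 0.0763]
orientation: [0.765, -0.645, -0.001, 0.001]
wrist_force: [-0.2, 0.6, 0.7]
finger_gap: -0.0
finger_force: 0.0
```

```bash
python3 - <<'E'
from h import *
st()
E
```

```text
t 4.75 box-frame TCP [-128.8    0.2   76.3] yaw err of tool y vs -x -0.006 F [-0.2  0.6  0.7] gap -0.0 ff 0.0
```

send_rows --increments '[{"tx": 0, "ty": -3, "tz": 0, "spin": 0}, {"tx": 0, "ty": -3, "tz": 0, "spin": 0}, {"tx": 0, "ty": -3, "tz": 0, "spin": 0}, {"tx": 0, "ty": -2, "tz": 0, "spin": 0}, {"tx": 0, "ty": 0, "tz": 0, "spin": 0}]'

```text
time_s: 5.25
position: [0.4461, -0.0143, 0.0768]
orientation: [0.764, -0.645, -0.002, 0.002]
wrist_force: [-4.9, -2.2, 0.8]
finger_gap: 0.0001
finger_force: 0.5
```

send_rows --increments '[{"tx": 0, "ty": -1, "tz": 0, "spin": 0}, {"tx": 0, "ty": -1, "tz": 0, "spin": 0}, {"tx": 0, "ty": -1, "tz": 0, "spin": 0}, {"tx": 0, "ty": 0, "tz": 0, "spin": 0}]'

```text
time_s: 5.65
position: [0.4488, -0.0139, 0.0768]
orientation: [0.764, -0.645, -0.002, 0.002]
wrist_force: [-5.3, -1.3, 2.8]
finger_gap: 0.0001
finger_force: 0.6
```

```bash
python3 - <<'E'
from h import *
for i in range(3): st(); im=capture("top")
cv2.imwrite("pics/t4.png",cv2.resize(im[100:300,230:450],None,fx=3,fy=3)[:600,:800])
im=capture("wrist"); cv2.imwrite("pics/w4.png",im)
E
```

```text
t 5.65 box-frame TCP [-116.6   -0.3   76.8] yaw err of tool y vs -x -0.007 F [-5.3 -1.3  2.8] gap 0.0001 ff 0.6
t 5.7 box-frame TCP [-116.6   -0.2   76.8] yaw err of tool y vs -x -0.007 F [-5.5 -1.1  1.6] gap -0.0001 ff 0.6
t 5.75 box-frame TCP [-116.6   -0.3   76.8] yaw err of tool y vs -x -0.007 F [-5.  -1.2  1.9] gap 0.0 ff 0.6
```

View pics/w4.png

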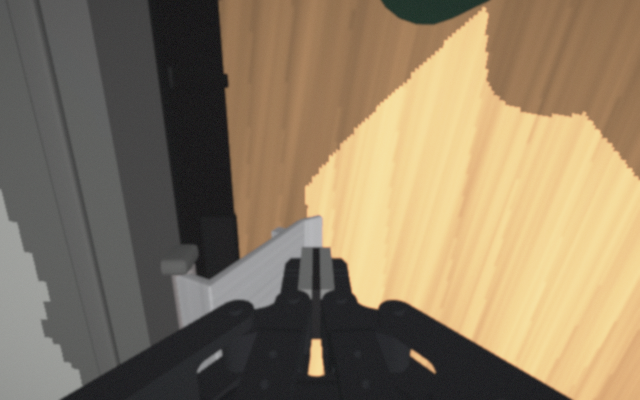

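The wrist view shows the plate still tilted out, running from (190,280) to (312,220), with a force of about 5 N. I'll check whether the box is sliding.

```bash
python3 - <<'E'
from h import *
a=cv2.imread("pics/top0.png",0); b=capture("top"); cv2.imwrite("pics/t5.png",b); g=cv2.cvtColor(b,cv2.COLOR_BGR2GRAY)
for (x,y,w,h) in [(250,165,30,30),(385,140,25,30),(355,175,20,20),(390,190,25,30)]:
    t=a[y:y+h,x:x+w]; r=cv2.matchTemplate(g[y-10:y+h+10,x-10:x+w+10],t,cv2.TM_CCOEFF_NORMED)
    _,v,_,p=cv2.minMaxLoc(r); print((x,y),round(v,2),p[0]-10,p[1]-10)
cv2.imwrite("pics/t5c.png",cv2.resize(b[120:320,240:460],None,fx=2.7,fy=2.7))
E
```

```text
(250, 165) 0.81 0 1
(385, 140) 0.96 0 1
(355, 175) 0.99 -1 -5
(390, 190) 0.62 -1 8
```

View pics/t5c.png

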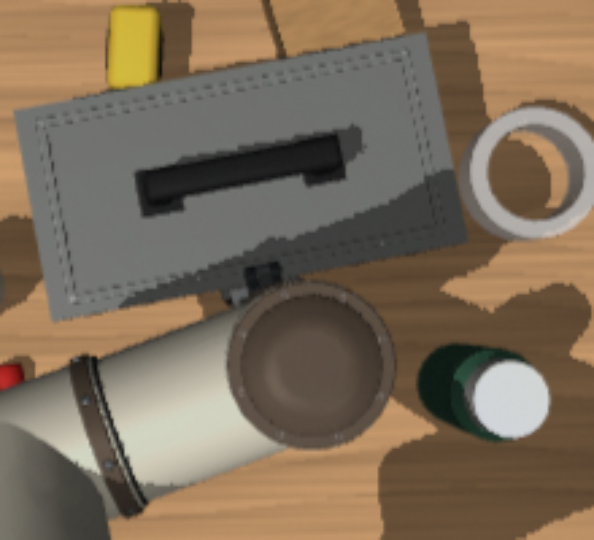

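The lid has shifted about 4 px (roughly 8 mm) towards the back. The gripper's linkage, seen near (262,275) in the crop, is bearing near the hinge and sliding the box. I'll back off and turn the tool 90°, so its slim side faces the box and the fingertips act lower on the plate.

send_rows --increments '[{"tx": 0, "ty": 10, "tz": 0, "spin": 0}, {"tx": 0, "ty": 15, "tz": 0, "spin": 0}, {"tx": 0, "ty": 0, "tz": 0, "spin": 0.13}, {"tx": 0, "ty": 0, "tz": 0, "spin": 0.14}, {"tx": 0, "ty": 0, "tz": 0, "spin": 0.14}]'

```text
time_s: 6.4
position: [0.4272, -0.0169, 0.0778]
orientation: [-0.615, 0.788, -0.001, 0.001]
wrist_force: [0.1, 0.4, -0.2]
finger_gap: 0.0001
finger_force: 0.0
```

send_rows --increments '[{"tx": 0, "ty": 0, "tz": 0, "spin": 0.14}, {"tx": 0, "ty": 0, "tz": 0, "spin": 0.14}, {"tx": 0, "ty": 0, "tz": 0, "spin": 0.14}, {"tx": 0, "ty": 0, "tz": 0, "spin": 0.14}, {"tx": 0, "ty": 0, "tz": 0, "spin": 0.14}]'

```text
time_s: 6.9
position: [0.4273, -0.0169, 0.0778]
orientation: [-0.308, 0.951, -0.0, 0.001]
wrist_force: [0.4, 0.7, 0.5]
finger_gap: -0.0
finger_force: 0.0
```

send_rows --increments '[{"tx": 0, "ty": 0, "tz": 0, "spin": 0.14}, {"tx": 0, "ty": 0, "tz": 0, "spin": 0.14}, {"tx": 0, "ty": 0, "tz": 0, "spin": 0.14}, {"tx": 0, "ty": 0, "tz": 0, "spin": 0.04}, {"tx": 0, "ty": 0, "tz": 0, "spin": 0}]'

```text
time_s: 7.4
position: [0.4272, -0.0169, 0.0777]
orientation: [-0.086, 0.996, 0.0, 0.001]
wrist_force: [-0.1, 0.6, 0.2]
finger_gap: -0.0
finger_force: 0.0
```

```bash
python3 - <<'E'
from h import *
st()
im=cv2.imread("pics/t5.png"); b=capture("top"); cv2.imwrite("pics/t6.png",b)
# lid back edge: dark/bright transition fitted against first picture, along columns
a=cv2.imread("pics/top0.png")
def edge(im,c0,c1,r0,r1):
    s=cv2.cvtColor(im,cv2.COLOR_BGR2HSV)[...,1].astype(float); pts=[]
    for c in range(c0,c1):
        col=s[r0:r1,c]; i=np.where(col<60)[0]
        if len(i): pts.append((c,r0+i[0]))
    return pts
for nm,x in (("first",a),("now",b)):
    p=np.array(edge(x,305,332,130,185)); print(nm,np.polyfit(p[:,0]-320,p[:,1],1).round(2))
    hsv=cv2.cvtColor(x,cv2.COLOR_BGR2HSV)
    row=[np.where(hsv[r,225:300,1]<60)[0] for r in (195,205,215)]; print([r[0]+225 if len(r) else None for r in row])
E
```

```text
t 7.4 box-frame TCP [-138.4    0.5   77.7] yaw err of tool y vs -x -1.575 F [-0.1  0.6  0.2] gap -0.0 ff 0.0
first [ -0.18 151.45]
[np.int64(252), np.int64(253), np.int64(225)]
now [ -0.2  146.34]
[np.int64(251), np.int64(253), np.int64(225)]
```

send_rows --increments '[{"tx": -4, "ty": 0, "tz": 0, "spin": 0}, {"tx": -4, "ty": 0, "tz": 0, "spin": 0}, {"tx": -4, "ty": 0, "tz": 0, "spin": 0}, {"tx": 0, "ty": 0, "tz": 0, "spin": 0}]'

```text
time_s: 7.85
position: [0.4393, -0.015, 0.0773]
orientation: [-0.085, 0.996, 0.0, 0.0]
wrist_force: [-0.4, 0.1, 1.0]
finger_gap: -0.0
finger_force: 0.0
```

send_rows --increments '[{"tx": -2, "ty": 0, "tz": 0, "spin": 0}, {"tx": -2, "ty": 0, "tz": 0, "spin": 0}, {"tx": 0, "ty": 0, "tz": 0, "spin": 0}]'

```text
time_s: 8.15
position: [0.4426, -0.0145, 0.0773]
orientation: [-0.085, 0.996, 0.0, 0.0]
wrist_force: [0.6, 1.0, -0.7]
finger_gap: 0.0001
finger_force: 0.0
```

```bash
cat >> h.py <<'E'
def backedge():
    x=capture("top"); s=cv2.cvtColor(x,cv2.COLOR_BGR2HSV)[...,1]
    p=np.array([(c,120+np.where(s[120:185,c]<60)[0][0]) for c in range(305,332)])
    print("back edge (first 151.45, -.18)",np.polyfit(p[:,0]-320,p[:,1],1).round(2)); return x
E
python3 - <<'E'
from h import *
st(); backedge()
cv2.imwrite("pics/w7.png",capture("wrist"))
E
```

```text
t 8.15 box-frame TCP [-122.7    0.2   77.3] yaw err of tool y vs -x -1.576 F [ 0.6  1.  -0.7] gap 0.0001 ff 0.0
back edge (first 151.45, -.18) [ -0.2  146.38]
```

View pics/w7.png

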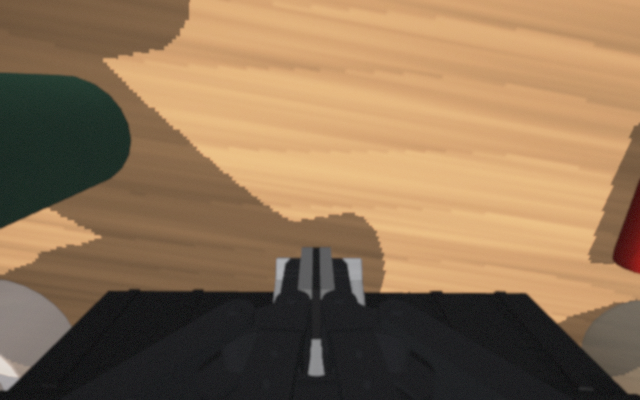

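The wrist view now looks away from the box. The fingers at (317,270) are centred on the plate, whose light edges show at columns 277 and 362. There is no contact yet, so I'll go on pushing gently.

send_rows --increments '[{"tx": -2, "ty": 0, "tz": 0, "spin": 0}, {"tx": -2, "ty": 0, "tz": 0, "spin": 0}, {"tx": -2, "ty": 0, "tz": 0, "spin": 0}, {"tx": 0, "ty": 0, "tz": 0, "spin": 0}]'

```text
time_s: 8.65
position: [0.4481, -0.0135, 0.0772]
orientation: [-0.085, 0.996, -0.0, -0.0]
wrist_force: [-0.4, -0.7, -0.4]
finger_gap: -0.0001
finger_force: 0.2
```

send_rows --increments '[{"tx": -2, "ty": 0, "tz": 0, "spin": 0}, {"tx": -2, "ty": 0, "tz": 0, "spin": 0}, {"tx": -2, "ty": 0, "tz": 0, "spin": 0}, {"tx": 0, "ty": 0, "tz": 0, "spin": 0}]'

```text
time_s: 9.05
position: [0.4542, -0.0125, 0.0772]
orientation: [-0.085, 0.996, -0.0, -0.0]
wrist_force: [-0.9, -0.6, -0.3]
finger_gap: -0.0002
finger_force: 0.5
```

```bash
python3 - <<'E'
from h import *
st(); backedge()
E
```

```text
t 9.05 box-frame TCP [-1.109e+02  1.000e-01  7.720e+01] yaw err of tool y vs -x -1.576 F [-0.9 -0.6 -0.3] gap -0.0002 ff 0.5
back edge (first 151.45, -.18) [ -0.19 146.36]
```

send_rows --increments '[{"tx": -2, "ty": 0, "tz": 0, "spin": 0}, {"tx": -2, "ty": 0, "tz": 0, "spin": 0}, {"tx": -2, "ty": 0, "tz": 0, "spin": 0}, {"tx": 0, "ty": 0, "tz": 0, "spin": 0}]'

```text
time_s: 9.5
position: [0.4604, -0.0114, 0.0773]
orientation: [-0.085, 0.996, 0.0, 0.0]
wrist_force: [-1.4, -0.1, -0.5]
finger_gap: 0.0
finger_force: 0.5
```

send_rows --increments '[{"tx": -1, "ty": 0, "tz": 0, "spin": 0}, {"tx": -1, "ty": 0, "tz": 0, "spin": 0}, {"tx": -1, "ty": 0, "tz": 0, "spin": 0}, {"tx": 0, "ty": 0, "tz": 0, "spin": 0}]'

```text
time_s: 9.9
position: [0.4631, -0.0109, 0.0773]
orientation: [-0.085, 0.996, -0.0, -0.0]
wrist_force: [-1.5, -0.5, -0.7]
finger_gap: 0.0001
finger_force: 0.8
```

```bash
python3 - <<'E'
from h import *
st(); backedge()
E
```

```text
t 9.9 box-frame TCP [-1.02e+02  1.00e-01  7.73e+01] yaw err of tool y vs -x -1.576 F [-1.5 -0.5 -0.7] gap 0.0001 ff 0.8
back edge (first 151.45, -.18) [ -0.19 146.36]
```

send_rows --increments '[{"tx": -1, "ty": 0, "tz": 0, "spin": 0}, {"tx": -1, "ty": 0, "tz": 0, "spin": 0}, {"tx": 0, "ty": 0, "tz": 0, "spin": 0}]'

```text
time_s: 10.25
position: [0.4651, -0.0106, 0.0773]
orientation: [-0.085, 0.996, 0.0, 0.0]
wrist_force: [-1.6, -0.4, -1.3]
finger_gap: -0.0002
finger_force: 0.8
```

send_rows --increments '[{"tx": -1, "ty": 0, "tz": 0, "spin": 0}, {"tx": 0, "ty": 0, "tz": 0, "spin": 0}]'

```text
time_s: 10.45
position: [0.4656, -0.0105, 0.0772]
orientation: [-0.085, 0.996, -0.0, -0.0]
wrist_force: [-2.1, -0.3, -0.6]
finger_gap: -0.0
finger_force: 0.7
```

send_rows --increments '[{"tx": -1, "ty": 0, "tz": 0, "spin": 0}, {"tx": 0, "ty": 0, "tz": 0, "spin": 0}]'

```text
time_s: 10.65
position: [0.4658, -0.0106, 0.0771]
orientation: [-0.085, 0.996, -0.0, -0.001]
wrist_force: [-5.1, -0.1, 0.8]
finger_gap: -0.0
finger_force: 0.3
```

```bash
python3 - <<'E'
from h import *
st(); backedge()
E
```

```text
t 10.65 box-frame TCP [-99.2  -0.   77.1] yaw err of tool y vs -x -1.576 F [-5.1 -0.1  0.8] gap -0.0 ff 0.3
back edge (first 151.45, -.18) [ -0.19 146.24]
```

The force has jumped to 5 N with no further travel. The outer face is at x ≈ -98 in the shifted box frame, as it should be when home. I'll press once more and hold, then back off.

send_rows --increments '[{"tx": -1, "ty": 0, "tz": 0, "spin": 0}, {"tx": 0, "ty": 0, "tz": 0, "spin": 0}, {"tx": 0, "ty": 0, "tz": 0, "spin": 0}, {"tx": 0, "ty": 0, "tz": 0, "spin": 0}]'

```text
time_s: 11.1
position: [0.4667, -0.0105, 0.0771]
orientation: [-0.085, 0.996, -0.0, -0.001]
wrist_force: [-5.6, -0.6, 1.5]
finger_gap: 0.0
finger_force: 0.3
```

send_rows --increments '[{"tx": 10, "ty": 0, "tz": 0, "spin": 0}, {"tx": 30, "ty": 0, "tz": 0, "spin": 0}, {"tx": 20, "ty": 0, "tz": -40, "spin": 0}, {"tx": 0, "ty": 0, "tz": -50, "spin": 0}, {"tx": 0, "ty": 0, "tz": -50, "spin": 0}]'

```text
time_s: 11.6
position: [0.4088, -0.0204, 0.2197]
orientation: [-0.086, 0.996, 0.0, 0.002]
wrist_force: [2.3, -0.6, -0.4]
finger_gap: 0.0001
finger_force: 0.0
```

send_rows --increments '[{"tx": 0, "ty": 0, "tz": -45, "spin": -0.14}, {"tx": 0, "ty": 0, "tz": 0, "spin": -0.14}, {"tx": 0, "ty": 0, "tz": 0, "spin": -0.14}, {"tx": 0, "ty": 0, "tz": 0, "spin": -0.14}, {"tx": 0, "ty": 0, "tz": 0, "spin": -0.14}]' --gripper -1

```text
time_s: 12.1
position: [0.4096, -0.0201, 0.2632]
orientation: [-0.425, 0.905, -0.0, 0.002]
wrist_force: [0.7, -0.3, 0.3]
finger_gap: 0.0723
finger_force: 0.0
```

send_rows --increments '[{"tx": 0, "ty": 0, "tz": 0, "spin": -0.14}, {"tx": 0, "ty": 0, "tz": 0, "spin": -0.14}, {"tx": 0, "ty": 0, "tz": 0, "spin": -0.14}, {"tx": 0, "ty": 0, "tz": 0, "spin": -0.14}, {"tx": 0, "ty": 0, "tz": 0, "spin": -0.14}]'

```text
time_s: 12.6
position: [0.4097, -0.0201, 0.2631]
orientation: [0.709, -0.705, 0.001, -0.002]
wrist_force: [0.2, -0.4, 0.3]
finger_gap: 0.0856
finger_force: 0.0
```

send_rows --increments '[{"tx": 0, "ty": 0, "tz": 0, "spin": -0.14}, {"tx": 0, "ty": 0, "tz": 0, "spin": -0.03}, {"tx": 0, "ty": 0, "tz": 0, "spin": 0}]'

```text
time_s: 12.9
position: [0.4095, -0.0201, 0.263]
orientation: [0.765, -0.644, 0.001, -0.001]
wrist_force: [0.4, 0.5, 0.0]
finger_gap: 0.0857
finger_force: 0.0
```

```bash
python3 - <<'E'
from h import *
st(); b=backedge(); cv2.imwrite("pics/t8.png",b)
P=camera_params("wrist"); im=capture("wrist"); cv2.imwrite("pics/w8.png",im)
np.savez("w8.npz",**P)
C2=C+RB.apply([.0105,0,0])
for p in [(-78,0,126),(-11,0,177),(11,0,177),(-98,22,109),(-98,-22,109),(-98,-22,36),(-98,22,36)]:
    print(p,proj("wrist",C2+RB.apply(np.array(p)/1000),P).round(0))
E
```

```text
t 12.9 box-frame TCP [-156.3    0.5  263. ] yaw err of tool y vs -x -0.006 F [0.4 0.5 0. ] gap 0.0857 ff 0.0
back edge (first 151.45, -.18) [ -0.19 145.77]
(-78, 0, 126) [207. 187.]
(-11, 0, 177) [ 87. 209.]
(11, 0, 177) [ 55. 209.]
(-98, 22, 109) [238. 205.]
(-98, -22, 109) [234. 157.]
(-98, -22, 36) [250. 143.]
(-98, 22, 36) [253. 183.]
```

View pics/w8.png

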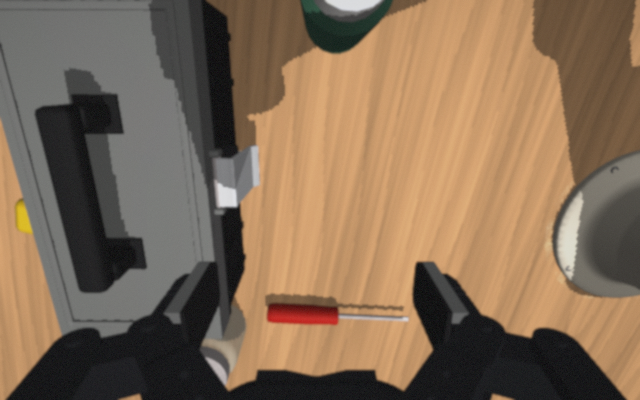

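The wrist view shows the latch hanging against the front, its tab at columns 250–258 and rows 146–187, which matches the projection of the home position. The handle bar runs from (57,107) to (95,290). I'll measure the handle in both views.

```bash
python3 - <<'E'
from h import *
def dark(im,x0,y0,x1,y1,thr):
    v=cv2.cvtColor(im,cv2.COLOR_BGR2HSV)[...,2]; m=np.zeros(v.shape,np.uint8); m[y0:y1,x0:x1]=(v[y0:y1,x0:x1]<thr)
    m=cv2.morphologyEx(m,cv2.MORPH_OPEN,np.ones((3,3)))
    c=max(cv2.findContours(m,0,2)[0],key=cv2.contourArea); return cv2.minAreaRect(c)
for n,f,box in (("top","pics/t8.png",(275,155,385,215)),("top","pics/top0.png",(275,165,385,212)),("wrist","pics/w8.png",(25,90,118,300))):
  for thr in (32,45):
    P=None if n=="top" else dict(np.load("w8.npz"))
    r=dark(cv2.imread(f),*box,thr); b=cv2.boxPoints(r); w=np.array([onplane(n,p,.175,P) for p in b])
    e=w-np.roll(w,-1,0); L=np.linalg.norm(e,axis=1); d=e[L.argmax()]; 
    print(f,thr,"ctr px",np.round(r[0],1),"size mm",(np.sort(L)[[0,3]]*1000).round(),"world",w.mean(0).round(4),"yaw",round((np.arctan2(d[1],d[0])%np.pi)-np.pi/2,3), "boxframe0",(RB.inv().apply(w.mean(0)-C)*1000).round(1))
E
```

```text
pics/t8.png 32 ctr px [328.3 179.2] size mm [ 13. 138.] world [0.58   0.0094 0.175 ] yaw 0.17 boxframe0 [ 16.7  -0.4 175. ]
pics/t8.png 45 ctr px [328.7 183.6] size mm [ 31. 141.] world [0.572 0.009 0.175] yaw 0.16 boxframe0 [  8.7   0.7 175. ]
pics/top0.png 32 ctr px [330.2 188.8] size mm [ 30. 139.] world [0.5622 0.0064 0.175 ] yaw 0.16 boxframe0 [ -1.4  -0.2 175. ]
pics/top0.png 45 ctr px [329.8 189.1] size mm [ 31. 142.] world [0.5616 0.0071 0.175 ] yaw 0.163 boxframe0 [ -1.9   0.6 175. ]
pics/w8.png 32 ctr px [104.7 187.4] size mm [ 31. 135.] world [ 0.5505 -0.0043  0.175 ] yaw 0.196 boxframe0 [-14.7  -8.6 175. ]
pics/w8.png 45 ctr px [ 76.5 193. ] size mm [ 50. 146.] world [0.5711 0.0041 0.175 ] yaw -0.085 boxframe0 [  7.  -4. 175.]
```

send_rows --increments '[{"tx": 0, "ty": -40, "tz": 0, "spin": 0}, {"tx": 0, "ty": -45, "tz": 0, "spin": 0}, {"tx": 0, "ty": -45, "tz": 0, "spin": 0}, {"tx": 1, "ty": -35, "tz": 20, "spin": 0}, {"tx": 0, "ty": 0, "tz": 20, "spin": 0}]'

```text
time_s: 13.5
position: [0.5759, 0.0075, 0.2209]
orientation: [0.764, -0.645, 0.001, -0.001]
wrist_force: [-1.4, -0.5, -0.8]
finger_gap: 0.0855
finger_force: 0.0
```

send_rows --increments '[{"tx": 0, "ty": 0, "tz": 0, "spin": 0}]'

```text
time_s: 13.6
position: [0.5706, 0.0066, 0.2185]
orientation: [0.764, -0.645, -0.002, 0.003]
wrist_force: [-0.1, -1.0, 0.2]
finger_gap: 0.0852
finger_force: 0.0
```

```bash
python3 - <<'E'
from h import *
st(); cv2.imwrite("pics/w9.png",capture("wrist"))
for x in (-2,20): print(proj("wrist",C+RB.apply([x/1000,0,.177])).round(0))
s=read_state(); print("tcp axis at bar top",proj("wrist",[*s["position"][:2],.177]).round(0))
E
```

```text
t 13.6 box-frame TCP [  6.9  -1.5 218.5] yaw err of tool y vs -x -0.007 F [-0.1 -1.   0.2] gap 0.0852 ff 0.0
[330. 237.]
[292. 238.]
tcp axis at bar top [314. 235.]
```

View pics/w9.png

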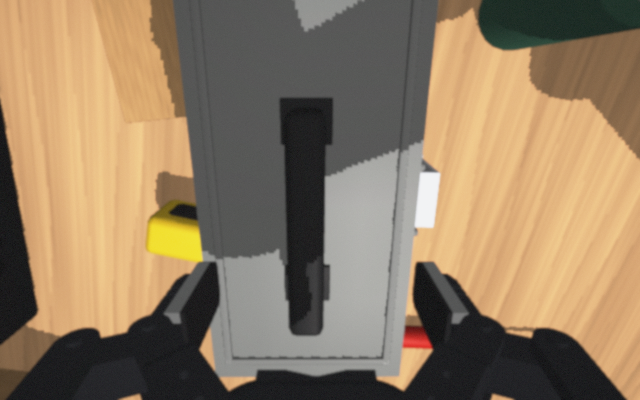

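The bar runs from (305,108) to (306,335) and the latch tab at (427,198) is home. The tool axis is at column 314, so the bar is about 5 mm further in +x. I'll correct and go down.

send_rows --increments '[{"tx": 4, "ty": -5, "tz": 8, "spin": 0}, {"tx": 0, "ty": 0, "tz": 15, "spin": 0}, {"tx": 0, "ty": 0, "tz": 15, "spin": 0}, {"tx": 0, "ty": 0, "tz": 15, "spin": 0}, {"tx": 0, "ty": 0, "tz": 5, "spin": 0}]'

```text
time_s: 14.15
position: [0.5768, 0.0033, 0.1642]
orientation: [0.764, -0.645, -0.0, -0.0]
wrist_force: [-0.4, -0.3, 0.6]
finger_gap: 0.0855
finger_force: 0.0
```

send_rows --increments '[{"tx": 0, "ty": 0, "tz": 0, "spin": 0}, {"tx": 0, "ty": 0, "tz": 0, "spin": 0}, {"tx": 0, "ty": 0, "tz": 0, "spin": 0}, {"tx": 0, "ty": 0, "tz": 0, "spin": 0}, {"tx": 0, "ty": 0, "tz": 0, "spin": 0}]' --gripper 0.2 --newtons 30

```text
time_s: 14.65
position: [0.5774, 0.0036, 0.1648]
orientation: [0.765, -0.645, 0.0, -0.0]
wrist_force: [0.1, -0.2, 0.2]
finger_gap: 0.0341
finger_force: 0.0
```

```bash
python3 - <<'E'
from h import *
st(); backedge()
E
```

```text
t 14.65 box-frame TCP [ 13.1  -5.6 164.8] yaw err of tool y vs -x -0.006 F [ 0.1 -0.2  0.2] gap 0.0341 ff 0.0
back edge (first 151.45, -.18) [  2.13 161.78]
```

Next I'll go down 5 mm more, close fully, and grip harder.

send_rows --increments '[{"tx": 0, "ty": 0, "tz": 5, "spin": 0}, {"tx": 0, "ty": 0, "tz": 0, "spin": 0}]'

```text
time_s: 14.9
position: [0.5767, 0.0035, 0.1585]
orientation: [0.765, -0.645, -0.001, 0.001]
wrist_force: [-0.2, -0.0, 0.0]
finger_gap: 0.034
finger_force: 0.0
```

send_rows --increments '[{"tx": 0, "ty": 0, "tz": 0, "spin": 0}, {"tx": 0, "ty": 0, "tz": 0, "spin": 0}, {"tx": 0, "ty": 0, "tz": 0, "spin": 0}, {"tx": 0, "ty": 0, "tz": 0, "spin": 0}, {"tx": 0, "ty": 0, "tz": 0, "spin": 0}]' --gripper 1 --newtons 30

```text
time_s: 15.4
position: [0.5771, 0.0035, 0.159]
orientation: [0.764, -0.645, -0.0, 0.0]
wrist_force: [0.1, 0.2, -2.1]
finger_gap: 0.021
finger_force: 32.9
```

send_rows --increments '[{"tx": 0, "ty": 0, "tz": 0, "spin": 0}, {"tx": 0, "ty": 0, "tz": 0, "spin": 0}, {"tx": 0, "ty": 0, "tz": 0, "spin": 0}, {"tx": 0, "ty": 0, "tz": 0, "spin": 0}]' --newtons 110

```text
time_s: 15.8
position: [0.5771, 0.0035, 0.1592]
orientation: [0.765, -0.645, -0.0, 0.0]
wrist_force: [0.7, -0.3, -1.7]
finger_gap: 0.0205
finger_force: 108.0
```

```bash
python3 - <<'E'
from h import *
st(); print(read_state()["ft_torque"].round(2))
E
```

```text
t 15.8 box-frame TCP [ 12.8  -5.6 159.2] yaw err of tool y vs -x -0.006 F [ 0.7 -0.3 -1.7] gap 0.0205 ff 108.0
[-0.09  0.01 -0.16]
```

send_rows --increments '[{"tx": 0, "ty": 0, "tz": -2, "spin": 0}, {"tx": 0, "ty": 0, "tz": -4, "spin": 0}, {"tx": 0, "ty": 0, "tz": -5, "spin": 0}, {"tx": 0, "ty": 0, "tz": -4, "spin": 0}, {"tx": 0, "ty": 0, "tz": 0, "spin": 0}]'

```text
time_s: 16.3
position: [0.5775, 0.0037, 0.1749]
orientation: [0.765, -0.644, 0.0, -0.0]
wrist_force: [0.5, 0.1, -7.6]
finger_gap: 0.0202
finger_force: 107.9
```

```bash
python3 - <<'E'
from h import *
st(); print(read_state()["ft_torque"].round(2))
E
```

```text
t 16.3 box-frame TCP [ 13.3  -5.6 174.9] yaw err of tool y vs -x -0.006 F [ 0.5  0.1 -7.6] gap 0.0202 ff 107.9
[-0.05 -0.12  0.03]
```

Full weight (about 7.5 N) is in the grip, with hardly any moment. I'll lift the rest of the way.

send_rows --increments '[{"tx": 0, "ty": 0, "tz": -4, "spin": 0}, {"tx": 0, "ty": 0, "tz": -8, "spin": 0}, {"tx": 0, "ty": 0, "tz": -10, "spin": 0}, {"tx": 0, "ty": 0, "tz": -10, "spin": 0}, {"tx": 0, "ty": 0, "tz": -10, "spin": 0}]'

```text
time_s: 16.8
position: [0.5774, 0.0035, 0.2177]
orientation: [0.765, -0.644, 0.0, -0.0]
wrist_force: [-0.1, -0.2, -7.7]
finger_gap: 0.0204
finger_force: 107.9
```

send_rows --increments '[{"tx": 0, "ty": 0, "tz": -10, "spin": 0}, {"tx": 0, "ty": 0, "tz": -10, "spin": 0}, {"tx": 0, "ty": 0, "tz": -10, "spin": 0}, {"tx": 0, "ty": 0, "tz": -8, "spin": 0}, {"tx": 0, "ty": 0, "tz": -4, "spin": 0}]'

```text
time_s: 17.3
position: [0.5776, 0.0036, 0.2595]
orientation: [0.765, -0.644, 0.001, -0.001]
wrist_force: [0.5, 0.1, -8.4]
finger_gap: 0.0204
finger_force: 108.0
```

send_rows --increments '[{"tx": 0, "ty": 0, "tz": 0, "spin": 0}, {"tx": 0, "ty": 0, "tz": 0, "spin": 0}, {"tx": 0, "ty": 0, "tz": 0, "spin": 0}, {"tx": 0, "ty": 0, "tz": 0, "spin": 0}, {"tx": 0, "ty": 0, "tz": 0, "spin": 0}]'

```text
time_s: 17.8
position: [0.5771, 0.0035, 0.2579]
orientation: [0.765, -0.645, -0.0, 0.0]
wrist_force: [0.2, -0.0, -8.4]
finger_gap: 0.0203
finger_force: 108.0
```

```bash
python3 - <<'E'
from h import *
st(); s=read_state(); print(s["ft_torque"].round(2),s["joint_velocities"].round(3))
a=capture("scene"); cv2.imwrite("pics/s10.png",a)
E
```

```text
t 17.8 box-frame TCP [ 12.8  -5.6 257.9] yaw err of tool y vs -x -0.006 F [ 0.2 -0.  -8.4] gap 0.0203 ff 108.0
[-0.   -0.06  0.01] [ 0.001 -0.002  0.003 -0.     0.     0.   ]
```

View pics/s10.png

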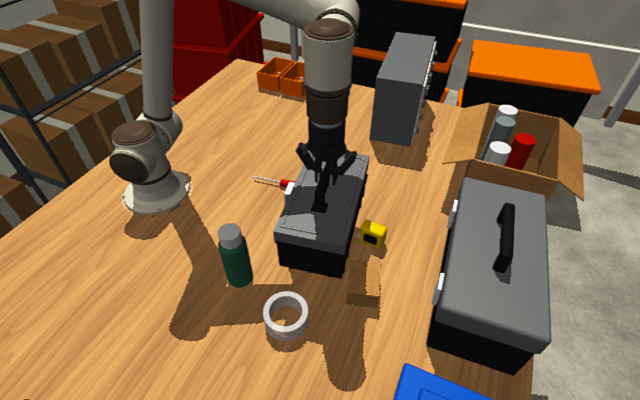

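The scene view shows the toolbox (lid around (325,200)) hanging level and shut about 98 mm up, with the other things in place. I'll hand in now.

```bash
python3 -c "
from station import *
print(hand_in())"
```

```text
the job is handed in; nothing more can be done
None
```

The job is handed in with no verdict returned: the latch looked fully home, and the box is held level and still about 98 mm up with the lid shut and nothing else moved, though my first latch push slid it about 10 mm back on the bench.

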